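Unlock the sweet-shop display case and hold the key turned

TASK

Take the red key out of the wooden key stand, push it fully home into the lock on the display case (its pins are sticky, so wiggle it a little if it sticks), and only then turn it a quarter turn clockwise, seen from above, to draw back the bolt. The lock is sprung, so finish while still gripping the key and holding it turned, fully in; leave the white key, the gift box, the jar and the ribbon reel where they are.

Things in the scene. Friction and masses are not known exactly. Their poses are not given: they have to be found in the camera images.
- key: The key to use, upright, blade down, in a slot of the stand. Red bow (grip) 34 mm wide along x, 12 mm thick along y, 36 mm tall, with a 22 mm wide hump on top up to 44 mm. Below it a steel blade 36 mm long, 14 mm wide (x), 5 mm thick (y), its last 5 mm tapered. Origin: centre of the bow's underside, where the blade starts; z up. Works either way round (half turn about z). About 45 g.
- spare_key: A second key of exactly the same shape and size with a white bow, in the other slot of the stand: leave it alone. Same origin and axes.
- stand: Dark wooden key stand, fixed, 150 mm along x, 50 mm along y, 44 mm high. Two slots in its top, 45 mm either side of the centre along x, 16 x 6.8 mm, long side along x, 40 mm deep; each key's bow rests on the top. Origin: centre of its underside. Which key is in which slot varies.
- case: Display case, fixed: 240 mm along x, 260 mm along y, 120 mm high; burgundy front rail at the -x side, glass lid behind it. The lock stands upright in the rail, its axis 80 mm from the case's centre towards -x. Between lock and lid a steel bolt, 5 mm high, is drawn back as the lock turns. Origin: centre of its underside.
- keyway (a point): Centre of the keyway's mouth in the round brass face of the lock (44 mm across, level, 124 mm above the counter). Slot 15.6 mm along this point's x, 6.6 mm along y, 40 mm deep, 2 mm bevel round the mouth; z up; turns with the lock. Fully home: the bow's underside rests on the face. Two sticky pins stand in from the slot's short ends, 14 and 23 mm down; shoving each aside takes 5 to 15 N downward.
- lock (a joint): Turn of the lock cylinder in rad: 0 as found, growing clockwise seen from above; a quarter turn is 1.57, the stop is at 1.65. A spring turns it back to 0 when let go (0.03 N m at the start, 0.11 N m at a quarter). The blade has 0.1 to 0.2 rad of play in the keyway, so the hand has to turn that much farther.
- gift_box: Golden heart-shaped gift box with red ribbon, lying on the counter, about 130 mm across, 32 mm high plus a bow. Leave it alone. Origin: near the middle of its underside.
- sweet_jar: Amber sweet jar with red cap, 68 mm across, 110 mm high. Leave it alone. Origin: centre of its underside.
- ribbon_reel: Red ribbon reel, 64 mm across, 30 mm high, lying flat. Leave it alone. Origin: centre of its underside.
Things that resemble listed ones, but are neither listed nor needed, are in the scene too. Several things have the shape of the key; the one meant has the colours described above.

How it is judged:
By the outcome, as a careful person would: the job done as asked, in the order asked, and still so for the second after the job is handed in, while the arm keeps its last pose, push and grip.
It also fails if it takes over 48 s, if anything falls off the work surface, if the arm or the gripper's body presses on something with over 40 N, if the wrist force passes 120 N, or if a joint passes its speed limit or range.

ROBOT

A 6-joint arm with a two-finger parallel gripper is mounted at the origin on the work surface. World frame = base frame: x ahead of the robot, y to its left, z up, the work surface at z = 0. Lengths are in m, angles in rad, forces in N, time in s.
With the tool pointing down it reaches from about 0.35 to 0.925 m from the base axis. Payload 6.4 kg.
Tool frame: the origin (TCP) lies between the finger pads; the fingertips stand 11 mm ahead of it and the grasp point (between the pads) lies 8 mm behind it; z points along the fingers, y is the direction in which the jaws open and shut (so a half turn about z gives the same grasp; the last joint's range is limited). The gripper opens to 85 mm and grips with 20 to 120 N. Pads are 22 mm wide; open, the fingers measure 114 mm over their backs; the gripper's body (76 mm by 85 mm) begins 54 mm behind the grasp point. The pads swing forward as they close: fully open they stand 13 mm farther back than shut.
Start: joints at [1.121, 0.245, 1.558, -0, 1.339, -0.174], TCP at [0.177, 0.625, 0.242] pointing down, gripper open.
Joint ranges: [-3.13, 3.13], [-1.02, 2.26], [0.13, 2.54], [-0.95, 4.09], [0.21, 2.88], [-2.74, 2.74]. Speed limits (rad/s): [2.57, 2.57, 3.14, 3.14, 3.14, 3.14].

INTERFACE

Orientations are given as a unit quaternion [x, y, z, w].
In Python, from cell import env gives the robot as it stands. The module is installed in compiled form; this text tells all that it offers.
- The arm moves only by the shell command python3 -m creep 'ROWS' [FORCE]. ROWS is text: rows parted by semicolons, each of 7 numbers parted by spaces: the shift along the tool's x, y, z in mm, then the turn, a rotation vector about the tool's x, y, z in rad, then the opening, from 0 (shut) to 1 (fully open). In form: tx ty tz rx ry rz fingers; .... A call has 1 to 12 rows; each row shifts and turns the commanded pose from where the row before left it, along the tool's axes as they then stand; what a row does not reach is not made up. A row lasts 1/12 s, in which the tool goes at most 41.7 mm and 7.16 degrees, less where a joint would pass 70% of its speed; a pose out of reach is approached as far as the arm can. A call with a gripper value outside its range is refused whole. The fingers move at their own pace and stop on an object; FORCE is the grip in N (left out, the last holds). Time passes only in rows, so rows that do not move let the fingers close. It gives the time, the measured TCP pose, the force and the opening at its end, in the units of the state.
- env.observe(): the state, without advancing time (a new reading comes with each control period).
- env.read_camera(name): name is "scene" or "top" or "wrist"; returns (picture, depth): 480x640x3 uint8, red, green, blue; 480x640 float32, m along the optical axis (not along the pixel's ray), 0 where there is no reading.
- env.camera_info(name): a dict with "vertical_fov" (degrees; the focal length in pixels is half the picture's height over the tangent of half this angle, whatever the lens; pixels are square), "cx", "cy" (the principal point, pixels), "camera_from_world" (4x4, takes a point from world to camera coordinates). Camera axes: x right, y down, z forward; pixel columns grow to the right and rows downward; lengths in m; the calibration is good to about 2 mm. The wrist camera is an equidistant fisheye: a pixel r from the principal point sees the ray r / f radians off the axis. A picture is of the moment at which its call begins: read the wrist's pose just before it. camera_info takes no time and is no camera call; for the wrist camera it gives the pose at the moment of the call.
- env.sign_off(): hands the job in, once; it reports no verdict.
The state is a dict: "time_s": time; "joints": joint angles; "qvel": joint speeds; "joint_efforts": joint torques, N m; "tool_pos": TCP position; "eef_rot": TCP orientation; "force": force on the tool from outside, world axes, zero at the start; "moment": the same for the moment, N m; "grip_width": opening from 0.0 (shut) to 1.0 (fully open).
Only numpy, scipy, OpenCV 4.12 (cv2) and the standard library are available. Lean on these libraries where they do the work, as an engineer would, in place of code of your own. Each camera call takes 0.05 s, during which the arm holds its last target. There are 200 camera calls.

## Working session

There is one attempt and no reset: what is moved stays moved. The work goes in short steps, Python scripts to look and compute and a shell command to move; the robot and the scene stay as the last step left them, time stands still between calls to the robot, and variables do not carry over. Pictures are saved under pics/ and viewed, about 8 in all and at most 12, crops included, and the job is handed in when it is done.

```bash
mkdir -p pics; cat > h.py <<'E'
import numpy as np, cv2
from cell import env
def snap(n,f):
    info=env.camera_info(n); p,d=env.read_camera(n)
    cv2.imwrite(f'pics/{f}.png',p[:,:,::-1]); np.savez(f'pics/{f}.npz',p=p,d=d,T=info['camera_from_world'],v=info['vertical_fov'],c=[info['cx'],info['cy']])
def world(f,u,v,z=None,d=None,name=''):
    q=np.load(f'pics/{f}.npz'); T=q['T']; F=240/np.tan(np.radians(q['v']/2)); c=q['c']
    r=np.array([(u-c[0])/F,(v-c[1])/F,1.])
    if name=='wrist':
        a=np.hypot(r[0],r[1]); r=np.array([r[0]/a*np.tan(a),r[1]/a*np.tan(a),1.]) if a>1e-9 else r
    Ti=np.linalg.inv(T); o=Ti[:3,3]; w=Ti[:3,:3]@r
    if z is not None: return o+w*(z-o[2])/w[2]
    return o+w*(d if d else q['d'][int(v),int(u)])
E
python3 - <<'E'
from h import *
snap('scene','s1');snap('top','t1')
a=np.hstack([cv2.resize(cv2.imread(f'pics/{f}.png'),(640,480)) for f in('s1','t1')])
print(env.observe(), env.camera_info('top'))
E
```

```text
{'time_s': 0.1, 'joints': array([ 1.12085136e+00,  2.45756025e-01,  1.55888725e+00, -1.66412489e-05,
        1.33869505e+00, -1.74074442e-01]), 'qvel': array([-0.00011732, -0.00226404, -0.00076216, -0.00077872,  0.00276765,
        0.0005692 ]), 'joint_efforts': array([-5.81830682e-04, -4.30672574e+01, -3.27128005e+01, -1.26921850e-04,
        2.83352420e-03, -3.59770453e-06]), 'tool_pos': array([0.17682061, 0.62498945, 0.24128557]), 'eef_rot': array([ 1.37496329e-01,  9.90501892e-01, -8.33176503e-04, -2.60230253e-04]), 'force': array([ 0.49383024, -0.43712976,  0.48774037]), 'moment': array([0.01048734, 0.00298915, 0.00724804]), 'grip_width': 1.0010375666095246} {'vertical_fov': 50.64438647249535, 'cx': 321.6812431287511, 'cy': 237.16425343896276, 'camera_from_world': array([[-0.00430237, -0.99998026,  0.00457916,  0.0190025 ],
       [-0.98855205,  0.00356248, -0.1508382 ,  0.57132784],
       [ 0.15081891, -0.0051757 , -0.98854786,  1.18266058],
       [ 0.        ,  0.        ,  0.        ,  1.        ]])}
```

View pics/t1.png

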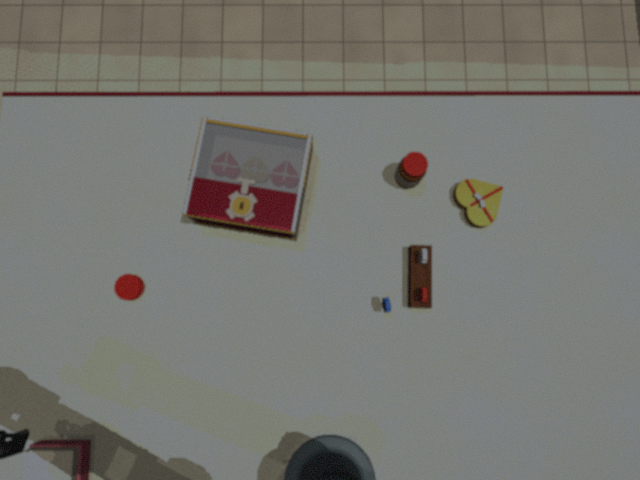

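View pics/s1.png

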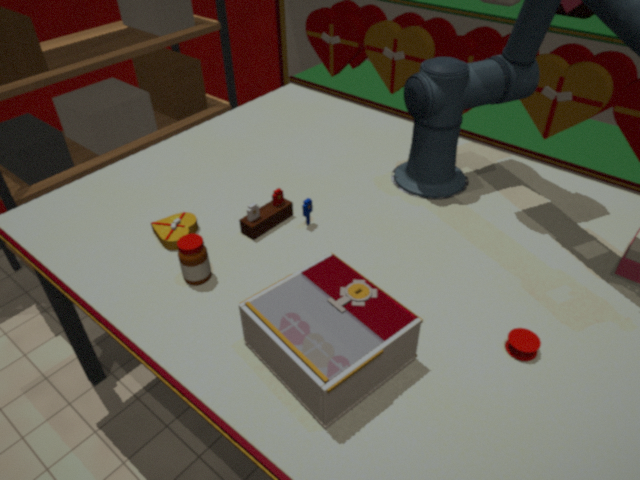

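Candidates in the top view are a red-bowed key in the stand at (422,295), a white one at (423,255) and a blue one standing loose at (386,305). The red one in the stand fits the description. I'll confirm it in a crop and measure it.

```bash
python3 - <<'E'
from h import *
i=cv2.imread('pics/t1.png')
a=cv2.resize(i[235:315,370:450],(560,560)[:2],interpolation=cv2.INTER_CUBIC)
b=cv2.resize(i[180:220,222:262],(240,240),interpolation=cv2.INTER_CUBIC)
o=np.zeros((560,800,3),np.uint8);o[:,:560]=a;o[:240,560:]=b
cv2.imwrite('pics/crop1.png',np.clip(o*1.6,0,255).astype(np.uint8))
for n,u,v,z in [('red',422,295,.088),('white',423,255,.088),('lock',241,206,.124)]: print(n,world('t1',u,v,z),world('t1',u,v))
for n,u,v,z in [('lock_s',357,292,.124),('red_s',278,191,.088)]: print(n,world('s1',u,v,z),world('s1',u,v))
E
```

```text
red [ 0.42976736 -0.21218967  0.088     ] [ 0.4298295  -0.21252759  0.08632356]
white [ 0.52191788 -0.21765821  0.088     ] [ 0.52184138 -0.21752222  0.08865936]
lock [0.63148864 0.20046584 0.124     ] [0.63568894 0.20350698 0.10460546]
lock_s [0.63953682 0.20118033 0.124     ] [0.63176375 0.19570288 0.11466023]
red_s [ 0.43741326 -0.21152634  0.088     ] [ 0.43479944 -0.21425405  0.08553734]
```

View pics/crop1.png

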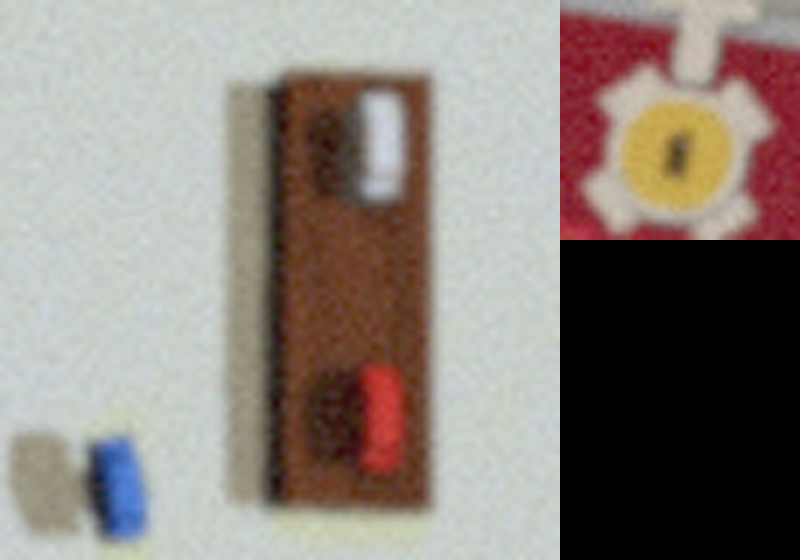

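The crop confirms it: red bow at crop (382,418), white at (383,146) and the blue decoy off the stand. The keyway slot near crop (680,155) is only roughly resolved, so I'll look closer there with the wrist camera later. I'm moving over the red key now with tool yaw 180°, which leaves joint 6 room for the turn.

```bash
python3 -m creep '0 0 0 0 0 -0.092 1;0 0 0 0 0 -0.092 1;0 0 0 0 0 -0.092 1;-10 -18 0 0 0 0 1;-20 -35 0 0 0 0 1;-20 -35 0 0 0 0 1;-20 -35 0 0 0 0 1;-20 -35 0 0 0 0 1;-20 -35 0 0 0 0 1;-20 -35 0 0 0 0 1;-20 -35 0 0 0 0 1;-20 -35 0 0 0 0 1'
python3 -m creep '-20 -35 0 0 0 0 1;-20 -35 0 0 0 0 1;-20 -35 0 0 0 0 1;-8 -40 0 0 0 0 1;0 -40 0 0 0 0 1;0 -40 0 0 0 0 1;0 -40 0 0 0 0 1;0 -40 0 0 0 0 1;0 -40 0 0 0 0 1;0 -40 0 0 0 0 1;0 -40 0 0 0 0 1;0 -40 0 0 0 0 1'
python3 -m creep '0 -40 0 0 0 0 1;0 -20 0 0 0 0 1;0 0 0 0 0 0 1'
python3 - <<'E'
from h import *
o=env.observe(); print(o['tool_pos'],o['eef_rot'],o['joints'],o['time_s']); snap('wrist','w1')
E
```

```text
time_s: 1.1
tool_pos: [0.3473, 0.3256, 0.242]
eef_rot: [-0.0, 1.0, -0.0, -0.0]
force: [0.9, -0.3, 0.3]
grip_width: 1.003
time_s: 2.1
tool_pos: [0.4145, -0.1394, 0.2421]
eef_rot: [0.0, 1.0, 0.0, 0.0]
force: [1.8, 0.1, -0.7]
grip_width: 0.998
time_s: 2.35
tool_pos: [0.4147, -0.201, 0.2421]
eef_rot: [0.002, 1.0, -0.0, -0.0]
force: [0.1, 1.4, 0.0]
grip_width: 1.002
[ 0.41467322 -0.20095974  0.24211246] [ 2.48850061e-03  9.99996834e-01 -2.57854811e-04 -2.68305903e-04] [-6.97723013e-01 -2.16960007e-01  2.02522034e+00 -7.61093704e-04
  1.33341411e+00 -2.26336332e+00] 2.35
```

View pics/w1.png

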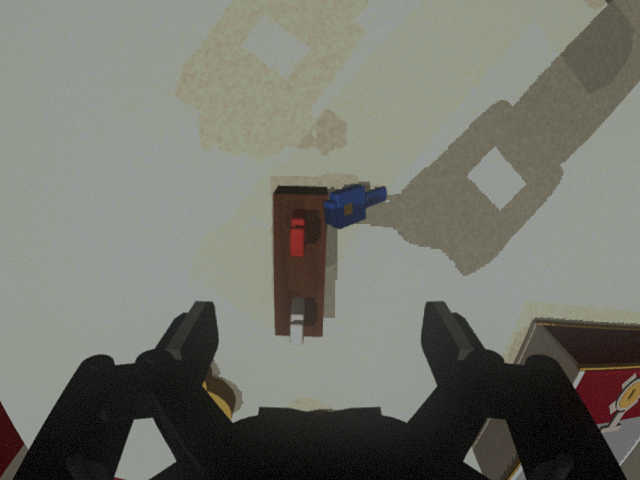

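The wrist view shows the red bow at (297,237), the white at (297,325), and the blue decoy close to the stand at (350,205). I'll take the bow poses from depth.

```bash
cat >> h.py <<'E'
def cloud(f,name,box):
    q=np.load(f'pics/{f}.npz'); u0,v0,u1,v1=box; P=[];C=[]
    for v in range(v0,v1):
        for u in range(u0,u1):
            if q['d'][v,u]>0: P.append(world(f,u,v,name=name)); C.append(q['p'][v,u])
    return np.array(P),np.array(C).astype(int)
E
python3 - <<'E'
from h import *
def show(n,P):
    top=P[P[:,2]>.07]; xy=top[:,:2]
    r=cv2.minAreaRect((xy*1000).astype(np.float32))
    print(n,len(P),'z',np.percentile(P[:,2],[2,50,98]).round(4),'all',P[:,:2].min(0).round(4),P[:,:2].max(0).round(4),'rect',r)
for f,n,bx in [('w1','wrist',{'red':(280,200,320,265),'white':(280,300,320,350),'blue':(320,175,390,235)}),('t1','top',{'red':(410,280,440,305),'white':(410,245,440,268),'blue':(375,292,400,318)})]:
  for k,b in bx.items():
    P,C=cloud(f,n,b); R,G,B=C.T
    m={'red':(R>90)&(G<55)&(R>2.5*G),'white':(R>100)&(P[:,2]>.06),'blue':(B>60)&(B>1.6*R)}[k]
    show(f+k,P[m])
P,C=cloud('w1','wrist',(265,180,335,345)); m=(abs(P[:,2]-.044)<.004)
print('stand',cv2.minAreaRect((P[m][:,:2]*1000).astype(np.float32)))
E
```

```text
bash:   562 Killed                     python3 - <<'E'
from h import *
def show(n,P):
    top=P[P[:,2]>.07]; xy=top[:,:2]
    r=cv2.minAreaRect((xy*1000).astype(np.float32))
    print(n,len(P),'z',np.percentile(P[:,2],[2,50,98]).round(4),'all',P[:,:2].min(0).round(4),P[:,:2].max(0).round(4),'rect',r)
for f,n,bx in [('w1','wrist',{'red':(280,200,320,265),'white':(280,300,320,350),'blue':(320,175,390,235)}),('t1','top',{'red':(410,280,440,305),'white':(410,245,440,268),'blue':(375,292,400,318)})]:
  for k,b in bx.items():
    P,C=cloud(f,n,b); R,G,B=C.T
    m={'red':(R>90)&(G<55)&(R>2.5*G),'white':(R>100)&(P[:,2]>.06),'blue':(B>60)&(B>1.6*R)}[k]
    show(f+k,P[m])
P,C=cloud('w1','wrist',(265,180,335,345)); m=(abs(P[:,2]-.044)<.004)
print('stand',cv2.minAreaRect((P[m][:,:2]*1000).astype(np.float32)))
E
```

```bash
cat >> h.py <<'E'
def cloud(f,name,box):
    with np.load(f'pics/{f}.npz') as q: p,D,T,fov,c=[q[k] for k in('p','d','T','v','c')]
    F=240/np.tan(np.radians(fov/2)); u0,v0,u1,v1=box
    v,u=np.mgrid[v0:v1,u0:u1]; v=v.ravel();u=u.ravel(); d=D[v,u]; k=d>0; u,v,d=u[k],v[k],d[k]
    x=(u-c[0])/F; y=(v-c[1])/F
    if name=='wrist':
        a=np.hypot(x,y)+1e-9; s=np.tan(a)/a; x=x*s; y=y*s
    X=np.stack([x*d,y*d,d,np.ones(len(d))]); return (np.linalg.inv(T)@X)[:3].T, p[v,u].astype(int)
E
cat > m.py <<'E'
from h import *
def show(n,P):
    print(n,len(P),end=' ')
    if len(P)<5: print(); return
    xy=P[P[:,2]>.07][:,:2]
    print('z',np.percentile(P[:,2],[2,50,98]).round(4),'all',P[:,:2].min(0).round(4),P[:,:2].max(0).round(4),'rect',cv2.minAreaRect((xy*1000).astype(np.float32)) if len(xy)>4 else '')
for f,n,bx in [('w1','wrist',{'red':(280,200,320,265),'white':(280,300,320,350),'blue':(320,175,390,235)}),('t1','top',{'red':(410,280,440,305),'white':(410,245,440,268),'blue':(375,292,400,318)})]:
  for k,b in bx.items():
    P,C=cloud(f,n,b); R,G,B=C.T
    m={'red':(R>90)&(G<55)&(R>2.5*G),'white':(R>100)&(P[:,2]>.06),'blue':(B>60)&(B>1.6*R)}[k]
    show(f+k,P[m])
P,C=cloud('w1','wrist',(265,180,335,345)); m=(abs(P[:,2]-.044)<.004)
print('stand',cv2.minAreaRect((P[m][:,:2]*1000).astype(np.float32)))
E
python3 m.py
```

```text
w1red 444 z [0.0793 0.0882 0.0899] all [ 0.4163 -0.2263] [ 0.4489 -0.2153] rect ((432.5895690917969, -220.7440643310547), (10.745187759399414, 32.51629638671875), 88.80765533447266)
w1white 352 z [0.079  0.088  0.0897] all [ 0.5056 -0.2298] [ 0.5388 -0.2176] rect ((522.1724243164062, -223.57064819335938), (12.111268997192383, 33.16567611694336), 89.14961242675781)
w1blue 1177 z [0.0069 0.0418 0.0565] all [ 0.398  -0.1979] [ 0.4328 -0.1348] rect 
t1red 64 z [0.0392 0.0839 0.09  ] all [ 0.4164 -0.2347] [ 0.4506 -0.2131] rect ((431.4020080566406, -218.14346313476562), (10.924914360046387, 30.25117301940918), 87.43953704833984)
t1white 54 z [0.0765 0.0851 0.0895] all [ 0.5063 -0.2275] [ 0.5373 -0.2174] rect ((521.8804321289062, -221.1857452392578), (10.004021644592285, 30.986021041870117), 84.5)
t1blue 69 z [0.0671 0.0766 0.082 ] all [ 0.394  -0.1399] [ 0.4239 -0.1264] rect ((409.785400390625, -133.12210083007812), (28.077465057373047, 11.545666694641113), 6.99137020111084)
stand ((476.64556884765625, -218.9658966064453), (57.43330764770508, 153.8845977783203), 87.93228912353516)
```

```bash
python3 - <<'E'
from h import *
snap('top','t2');snap('wrist','w2'); snap('scene','s2')
c=lambda f,a,b,w,h:cv2.resize(cv2.imread(f'pics/{f}.png')[b:b+h,a:a+w],(400,300),interpolation=cv2.INTER_CUBIC)
o=np.vstack([np.hstack([c('w2',260,160,140,105),c('t2',360,245,80,60)]),np.hstack([c('s2',230,165,100,75),c('w1',260,160,140,105)])])
cv2.imwrite('pics/crop2.png',np.clip(o*1.6,0,255).astype(np.uint8))
P,C=cloud('w2','wrist',(320,175,390,235)); R,G,B=C.T; P=P[(B>60)&(B>1.6*R)]
for a in np.arange(-.2,-.13,.01):
    s=P[abs(P[:,1]-a)<.005]; print(round(a,3),len(s),s.min(0).round(3) if len(s) else'',s.max(0).round(3) if len(s) else'')
E
```

```text
-0.2 56 [ 0.408 -0.198  0.048] [ 0.427 -0.195  0.055]
-0.19 244 [ 0.401 -0.194  0.045] [ 0.432 -0.185  0.058]
-0.18 278 [ 0.4   -0.185  0.041] [ 0.433 -0.175  0.052]
-0.17 272 [ 0.398 -0.175  0.034] [ 0.432 -0.165  0.044]
-0.16 198 [ 0.398 -0.165  0.022] [ 0.43  -0.155  0.036]
-0.15 79 [ 0.405 -0.155  0.014] [ 0.419 -0.145  0.023]
-0.14 92 [ 0.403 -0.145  0.005] [ 0.417 -0.135  0.015]
-0.13 6 [ 0.408 -0.134  0.004] [ 0.413 -0.134  0.005]
```

View pics/crop2.png

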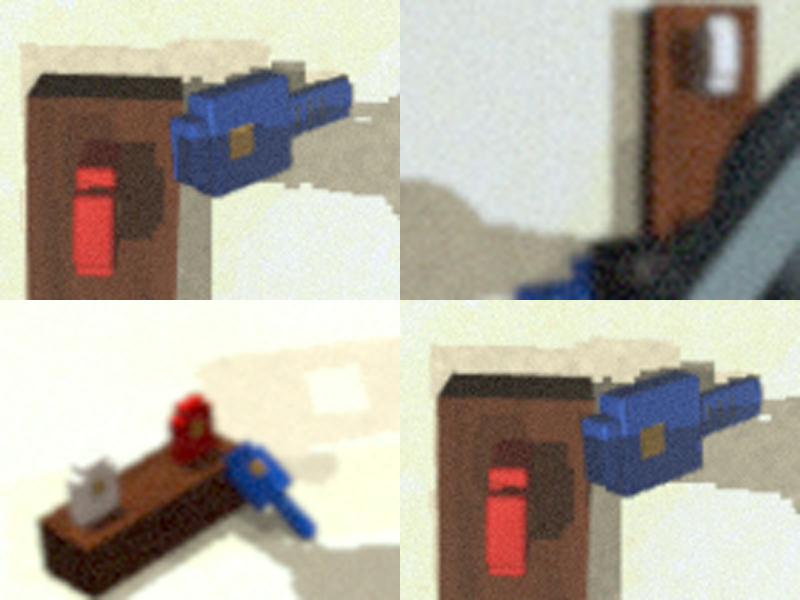

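The blue decoy really did fall over and is leaning on the stand edge (y≈-0.198, top z≈0.058), about 15 mm from the red bow. I'll grip high on the bow with the fingers only partly open, so the tips stay above it. First I'll descend and re-measure.

```bash
python3 -m creep '-9 -10 20 0 0 0.031 0.4;-9 -9.5 32 0 0 0 0.4;0 0 35 0 0 0 0.4;0 0 25 0 0 0 0.4;0 0 0 0 0 0 0.4;0 0 0 0 0 0 0.4'
python3 - <<'E'
from h import *
o=env.observe(); print(o['tool_pos'],o['eef_rot'],o['time_s']); snap('wrist','w3')
P,C=cloud('w3','wrist',(150,100,500,400)); R,G,B=C.T
for k,m in {'red':(R>90)&(G<55)&(R>2.5*G)&(P[:,2]>.07)&(abs(P[:,1]+.22)<.03),'blue':(B>60)&(B>1.6*R),'dark':(R<60)&(P[:,2]>.1)&(abs(P[:,1]+.22)<.06)}.items():
    Q=P[m]; print(k,len(Q),Q.min(0).round(4),Q.max(0).round(4)) if len(Q) else 0
    if k=='red':
        print(cv2.minAreaRect((Q[:,:2]*1000).astype(np.float32)), [(z,Q[abs(Q[:,2]-z)<.003][:,1].min().round(4),Q[abs(Q[:,2]-z)<.003][:,1].max().round(4)) for z in(.08,.088)])
i=cv2.imread('pics/w3.png');cv2.imwrite('pics/w3b.png',np.clip(i*1.6,0,255).astype(np.uint8))
E
```

```text
time_s: 3.05
tool_pos: [0.4324, -0.2156, 0.1295]
eef_rot: [0.014, 1.0, 0.001, -0.001]
force: [-0.2, 0.0, -0.4]
grip_width: 0.401
[ 0.43240006 -0.21555918  0.12949042] [ 0.01446639  0.99989414  0.00101503 -0.00118713] 3.05
red 566 [ 0.4157 -0.2258  0.0781] [ 0.4495 -0.2146  0.0906]
((432.649169921875, -220.69442749023438), (10.993359565734863, 33.643672943115234), 87.76383209228516) [(0.08, np.float64(-0.2258), np.float64(-0.2146)), (0.088, np.float64(-0.2254), np.float64(-0.2161))]
blue 2763 [ 0.398  -0.1983  0.0031] [ 0.4335 -0.1344  0.0583]
dark 16673 [ 0.4139 -0.2682  0.1196] [ 0.4444 -0.163   0.1983]
```

View pics/w3b.png

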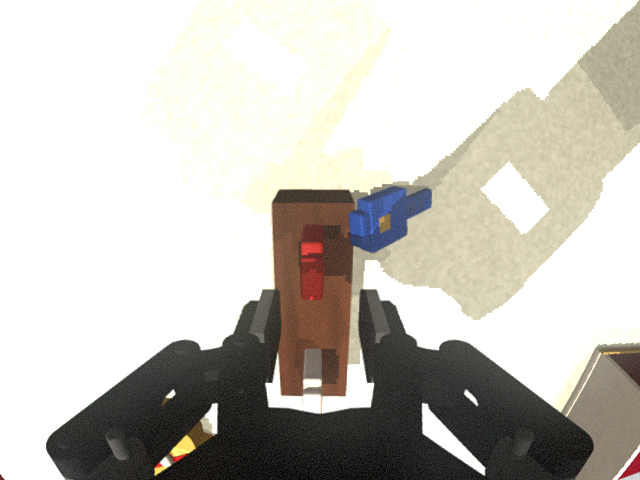

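Measured: red bow centre (0.4326, -0.2207) at yaw about -2°. The fingers in the same picture are centred on the TCP's y, so the camera and gripper agree. Next I descend, close gently, then firm up the grip.

```bash
python3 -m creep '0 -5 0 0 0 0.006 0.3;0 0 20 0 0 0 0.3;0 0 20 0 0 0 0.3;0 0 16.5 0 0 0 0.3;0 0 0 0 0 0 0.3' 25
python3 - <<'E'
from h import *
o=env.observe(); print(o['tool_pos'],o['eef_rot'],o['force'])
E
python3 -m creep '0 0 0 0 0 0 0.1;0 0 0 0 0 0 0.1;0 0 0 0 0 0 0;0 0 0 0 0 0 0;0 0 0 0 0 0 0' 25
```

```text
time_s: 3.52
tool_pos: [0.4321, -0.2219, 0.0729]
eef_rot: [0.018, 1.0, 0.001, -0.001]
force: [-0.1, -0.4, -0.5]
grip_width: 0.3
[ 0.43207115 -0.22187048  0.07292395] [ 1.84677159e-02  9.99828878e-01  6.51865431e-04 -8.56217615e-04] [-0.09261057 -0.37858097 -0.50009124]
time_s: 3.93
tool_pos: [0.4333, -0.2215, 0.0751]
eef_rot: [0.019, 1.0, 0.001, 0.001]
force: [0.9, 4.9, -3.0]
grip_width: 0.135
```

```bash
python3 -m creep '0 0.5 0 0 0 0 0;0 0 0 0 0 0 0;0 0 -4 0 0 0 0' 80
python3 -m creep '0 0 -8 0 0 0 0;0 0 -12 0 0 0 0;0 0 -20 0 0 0 0;0 0 -30 0 0 0 0;0 0 -35 0 0 0 0;0 0 -35 0 0 0 0;0 0 -30 0 0 0 0;0 0 0 0 0 0 0'
python3 - <<'E'
from h import *
o=env.observe(); print(o['tool_pos'],o['eef_rot'],o['force'],o['time_s'],o['grip_width'])
E
```

```text
time_s: 4.18
tool_pos: [0.4328, -0.2214, 0.0783]
eef_rot: [0.018, 1.0, 0.0, 0.0]
force: [0.1, 3.3, -3.2]
grip_width: 0.12
time_s: 4.85
tool_pos: [0.4359, -0.2252, 0.2575]
eef_rot: [0.018, 1.0, -0.006, 0.006]
force: [0.3, 0.3, 0.4]
grip_width: 0.123
[ 0.43592864 -0.22515054  0.25751053] [ 0.01844693  0.999791   -0.00608816  0.00637215] [0.33717159 0.33675983 0.39550024] 4.85 0.12261725536424925
```

```bash
python3 -m creep '-8 18 0 0 0 0 0;-15 36 -2 0 0 0 0;-15 36 -2 0 0 0 0;-15 36 -2 0 0 0 0;-15 36 -2 0 0 0 0;-15 36 -2 0 0 0 0;-15 36 -2 0 0 0 0;-15 36 -2 0 0 0 0;-15 36 -2 0 0 0 0;-15 36 -2 0 0 0 0;-15 36 -2 0 0 0 0;-15 36 -2 0 0 0 0'
python3 -m creep '-10 18 0 0 0 0.065 0;0 0 0 0 0 0.065 0;0 0 0 0 0 0 0;0 0 0 0 0 0 0'
python3 - <<'E'
from h import *
o=env.observe(); print(o['tool_pos'],o['eef_rot'],o['joints'],o['force'],o['moment'],o['time_s']); snap('wrist','w4')
i=cv2.imread('pics/w4.png')[120:420,120:520]; cv2.imwrite('pics/w4b.png',np.clip(cv2.resize(i,(800,600),interpolation=cv2.INTER_CUBIC)*1.5,0,255).astype(np.uint8))
E
```

```text
time_s: 5.85
tool_pos: [0.6221, 0.187, 0.2713]
eef_rot: [0.018, 1.0, -0.0, 0.002]
force: [0.6, 0.2, -0.6]
grip_width: 0.124
time_s: 6.18
tool_pos: [0.6319, 0.2029, 0.2706]
eef_rot: [0.082, 0.997, -0.0, 0.001]
force: [0.3, -0.1, 0.6]
grip_width: 0.121
[0.63192402 0.20287547 0.27056622] [ 8.24925600e-02  9.96591294e-01 -2.64841917e-04  8.36257952e-04] [ 1.40497663e-01  2.54504940e-01  1.49455587e+00 -9.01105373e-04
  1.39101803e+00 -1.26496533e+00] [ 0.32630383 -0.0908102   0.5813798 ] [ 0.01135071 -0.03103845 -0.00572703] 6.1833
```

View pics/w4b.png

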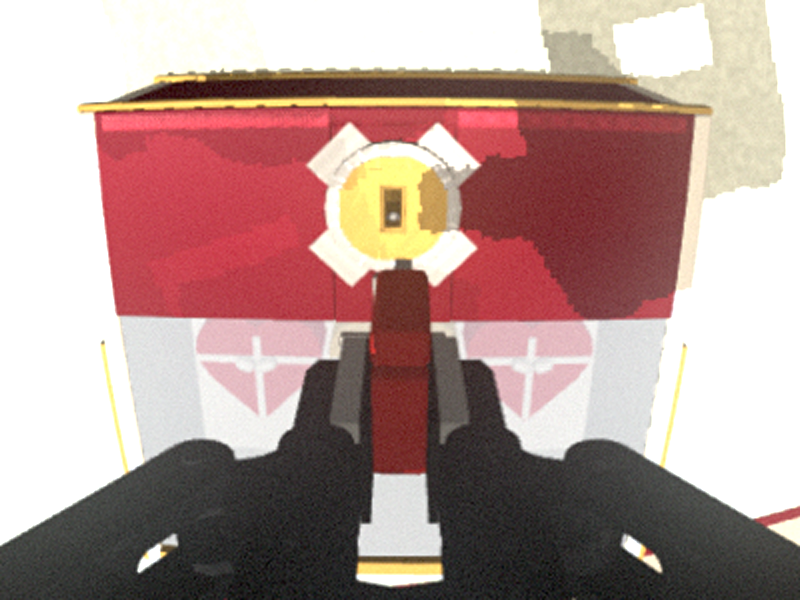

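The keyway at crop (393,207) is upright and aligned with the tool, and the key is in the jaws with its blade tip visible at (403,265). I'll measure both in the tool frame.

```bash
cat > k.py <<'E'
from h import *
import sys
from scipy.spatial.transform import Rotation as Rn
f=sys.argv[1]; o=env.observe(); t=o['tool_pos']; R=Rn.from_quat(o['eef_rot']).as_matrix()
tf=lambda P:(P-t)@R*1000
P,C=cloud(f,'wrist',(100,100,540,460)); T=tf(P); r,g,b=C.T
m=(r>90)&(g>60)&(b<.6*g)&(abs(P[:,2]-.124)<.006)&(np.hypot(P[:,0]-.635,P[:,1]-.2)<.035)
c,rad=cv2.minEnclosingCircle((P[m][:,:2]*1000).astype(np.float32)); print('brass',m.sum(),c,rad,'medz',np.median(P[m][:,2]),'mean',P[m].mean(0))
ctr=np.array([c[0]/1000,c[1]/1000,.124]); print('brass ctr tool',tf(ctr[None]))
k=(np.hypot(P[:,0]-ctr[0],P[:,1]-ctr[1])<.011)&((P[:,2]<.119))
q=cv2.minAreaRect((P[k][:,:2]*1000).astype(np.float32)); print('hole',k.sum(),q)
m=(r>40)&(g<.5*r)&(P[:,2]>t[2]-.06)&(abs(T[:,1])<20)&(T[:,2]>-40)
for z in range(-20,36,5):
    s=T[m&(abs(T[:,2]-z)<2.5)]
    if len(s)>5: print('bow z',z,len(s),'x',s[:,0].min().round(1),s[:,0].max().round(1),'y',s[:,1].min().round(1),s[:,1].max().round(1),np.median(s[:,1]).round(1))
m=(T[:,2]>30)&(T[:,2]<72)&(abs(T[:,1])<15)&(abs(T[:,0])<15)
for z in range(30,74,4):
    s=T[m&(abs(T[:,2]-z)<2)]
    if len(s)>2: print('blade z',z,len(s),'x',s[:,0].min().round(1),s[:,0].max().round(1),'y',s[:,1].min().round(1),s[:,1].max().round(1))
E
python3 k.py w4; python3 -c "
from h import *
print(world('w4',316.5,223.5,.124,name='wrist'))"
```

```text
brass 2021 (633.878173828125, 199.0570526123047) 21.51432991027832 medz 0.12459510046813738 mean [0.63342285 0.1989663  0.12457036]
brass ctr tool [[ -2.44993623  -3.01544482 146.45755353]]
hole 164 ((635.4779663085938, 198.5255889892578), (6.551735877990723, 14.068379402160645), 80.39300537109375)
bow z -15 1242 x -9.9 11.8 y -5.8 4.7 -0.3
bow z -10 201 x -10.0 11.8 y -5.6 5.0 -0.7
bow z -5 571 x 9.6 17.7 y -6.5 5.5 -0.7
bow z 0 136 x 9.9 17.8 y -6.1 5.7 0.1
bow z 5 104 x 15.1 17.8 y -6.4 5.5 -1.3
bow z 10 102 x 15.3 18.0 y -5.8 5.6 -0.3
bow z 15 72 x 14.8 17.7 y -5.8 5.7 -0.7
bow z 20 64 x 15.9 17.8 y -5.2 5.6 -0.3
bow z 25 35 x 16.2 17.8 y -5.3 5.2 -0.7
blade z 54 11 x 6.9 7.5 y -2.4 2.5
blade z 58 16 x 6.7 7.4 y -1.3 2.6
blade z 62 23 x 6.6 7.7 y -1.3 2.6
[0.63334281 0.19937294 0.124     ]
```

```bash
python3 -m creep '-1.5 -1.5 10 0 0 0 0;-1.5 -1.5 20 0 0 0 0;0 0 25 0 0 0 0;0 0 15 0 0 0 0;0 0 0 0 0 0 0;0 0 0 0 0 0 0'
python3 - <<'E'
from h import *
snap('wrist','w5')
E
python3 k.py w5; python3 - <<'E'
from h import *
o=env.observe(); print(o['tool_pos'],o['eef_rot'],o['force'],o['time_s'])
E
```

```text
time_s: 6.73
tool_pos: [0.6334, 0.1989, 0.1987]
eef_rot: [0.084, 0.997, -0.0, -0.001]
force: [-0.2, 0.6, -0.2]
grip_width: 0.121
brass 2378 (633.4683227539062, 199.12503051757812) 21.872957229614258 medz 0.12462669787931872 mean [0.63021583 0.20069124 0.12460614]
brass ctr tool [[ 0.84408171 -0.1550401  76.35094046]]
hole 100 ((636.6995849609375, 198.50674438476562), (7.172328472137451, 11.152853012084961), 80.2003402709961)
bow z -15 146 x -7.5 11.5 y -6.5 17.4 -1.7
bow z -10 1255 x -9.1 12.9 y -6.6 17.5 -1.1
bow z -5 543 x 6.9 18.3 y -20.0 17.7 -1.1
bow z 0 181 x 7.0 18.8 y -19.3 17.6 -1.5
bow z 5 113 x 7.2 18.6 y -19.1 15.7 -1.1
bow z 10 97 x 16.9 18.9 y -6.5 4.3 -1.1
bow z 15 72 x 16.6 18.7 y -6.6 4.5 -1.9
bow z 20 60 x 17.0 18.7 y -6.4 4.2 -1.1
bow z 25 59 x 16.7 18.8 y -6.5 4.3 -1.5
bow z 30 7 x 16.0 18.2 y -6.6 0.8 -5.2
blade z 58 19 x 7.9 8.7 y -3.2 1.7
blade z 62 22 x 7.8 9.2 y -2.2 1.7
blade z 66 8 x 7.8 8.6 y -2.2 1.7
[0.63426847 0.19914077 0.20035157] [8.35196439e-02 9.96506058e-01 9.75198739e-06 3.80082034e-04] [-0.64761965 -0.0517826  -0.50543848] 6.7833
```

```bash
python3 -m creep '-1 0.8 0 0 0 0 0;0 0 5 0 0 0 0;0 0 4 0 0 0 0;0 0 3 0 0 0 0;0 0 3 0 0 0 0;0 0 0 0 0 0 0' 100
python3 -m creep '0 0 3 0 0 0 0;0 0 2 0 0 0 0;0 0 0 0 0 0 0'
```

```text
time_s: 7.28
tool_pos: [0.6349, 0.1998, 0.1845]
eef_rot: [0.083, 0.997, -0.001, -0.0]
force: [-0.9, -2.7, 0.3]
grip_width: 0.116
time_s: 7.53
tool_pos: [0.6349, 0.1998, 0.1791]
eef_rot: [0.083, 0.997, -0.001, -0.0]
force: [0.9, -3.6, -1.1]
grip_width: 0.116
```

The blade is about 11 mm into the slot with only a small side force. I'll continue onto the pins.

```bash
python3 -m creep '0 -0.4 3 0 0 0 0;0 0 2 0 0 0 0;0 0 2 0 0 0 0;0 0 0 0 0 0 0'
python3 -m creep '0 0 2 0 0 0 0;0 0 2 0 0 0 0;0 0 0 0 0 0 0'
```

```text
time_s: 7.87
tool_pos: [0.6354, 0.1999, 0.1758]
eef_rot: [0.083, 0.997, -0.0, 0.0]
force: [-7.5, -4.7, 13.3]
grip_width: 0.119
time_s: 8.12
tool_pos: [0.6349, 0.1999, 0.1711]
eef_rot: [0.083, 0.997, -0.0, -0.0]
force: [-4.9, -4.0, 4.8]
grip_width: 0.117
```

```bash
python3 -m creep '0.3 -0.4 2 0 0 0 0;0 0 2 0 0 0 0;0 0 2 0 0 0 0;0 0 0 0 0 0 0'
python3 -m creep '0 0 2 0 0 0 0;0 0 2 0 0 0 0;0 0 0 0 0 0 0'
```

```text
time_s: 8.45
tool_pos: [0.635, 0.1998, 0.1635]
eef_rot: [0.083, 0.997, 0.0, 0.001]
force: [-1.8, -3.0, 3.7]
grip_width: 0.118
time_s: 8.7
tool_pos: [0.635, 0.1997, 0.1594]
eef_rot: [0.083, 0.997, 0.0, 0.0]
force: [-1.4, -3.4, 2.6]
grip_width: 0.122
```

```bash
python3 -m creep '0 -0.3 2 0 0 0 0;0 0 2 0 0 0 0;0 0 1 0 0 0 0;0 0 0 0 0 0 0'
python3 -m creep '0 0 1 0 0 0 0;0 0 1 0 0 0 0;0 0 0 0 0 0 0'
```

```text
time_s: 9.03
tool_pos: [0.6351, 0.1997, 0.155]
eef_rot: [0.083, 0.997, 0.0, 0.001]
force: [-3.9, -1.3, 7.5]
grip_width: 0.115
time_s: 9.28
tool_pos: [0.6352, 0.1997, 0.1549]
eef_rot: [0.083, 0.997, 0.0, 0.001]
force: [-8.8, -3.2, 16.0]
grip_width: 0.114
```

The stop comes about 21 mm past the first pin, so the key is at 35–36 mm depth. I'll press harder with a small wiggle to see if it still sinks, and check by camera.

```bash
python3 -m creep '0 0 1 0 0 0.03 0;0 0 1 0 0 -0.06 0;0 0 1 0 0 0.03 0;0 0 0 0 0 0 0' 120
python3 - <<'E'
from h import *
snap('wrist','w6')
i=cv2.imread('pics/w6.png')[180:360,220:420]; cv2.imwrite('pics/w6b.png',np.clip(cv2.resize(i,(660,594),interpolation=cv2.INTER_CUBIC)*1.7,0,255).astype(np.uint8))
o=env.observe(); print(o['tool_pos'],o['force'],o['moment'])
P,C=cloud('w6','wrist',(260,180,380,400)); r,g,b=C.T
m=(r>40)&(g<.45*r)&(abs(P[:,0]-.617)<.006)&(abs(P[:,1]-.2)<.012); print('bow front z',np.percentile(P[m][:,2],[0,2,5,50,98]).round(4))
m=(r>40)&(g<.45*r)&(abs(P[:,0]-.635)<.03)&(abs(P[:,1]-.2)<.012);print('bow top',P[m][:,2].max())
E
```

```text
time_s: 9.62
tool_pos: [0.6354, 0.1998, 0.1548]
eef_rot: [0.083, 0.997, 0.0, 0.001]
force: [-14.8, -4.6, 28.1]
grip_width: 0.114
[0.63545559 0.19976481 0.15482055] [-14.7969505   -3.86790248  28.66628863] [-1.00728516  2.70131251  0.05445454]
bow front z [0.1272 0.1306 0.1328 0.1569 0.1614]
bow top 0.1731039473735853
```

View pics/w6b.png

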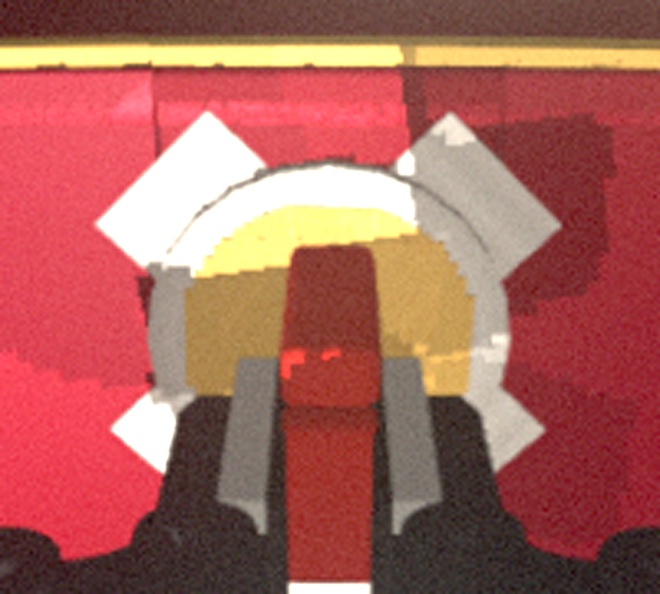

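```bash
python3 -m creep '1 0 0 0 0 0.04 0;1 0.5 0.5 0 0 -0.08 0;0.5 0.3 0.5 0 0 0.04 0;0 0 0 0 0 0 0'
cat > b.py <<'E'
from h import *
import sys
f=sys.argv[1]; snap('wrist',f)
o=env.observe(); print(o['time_s'],o['tool_pos'],o['eef_rot'],o['force'],o['moment'])
P,C=cloud(f,'wrist',(230,180,410,420)); r,g,b=C.T
red=(r>40)&(g<.45*r)&(np.hypot(P[:,0]-.6345,P[:,1]-.199)<.012)
br=(r>60)&(g>.6*r)&(b<.6*g)&(abs(P[:,2]-.124)<.006)&(np.hypot(P[:,0]-.634,P[:,1]-.199)<.022)
h,e=np.histogram(P[red][:,2],bins=np.arange(.150,.18,.001)); print(dict(zip(e.round(3),h)))
print('face',np.median(P[br][:,2]),br.sum())
E
python3 b.py w7
```

```text
time_s: 10.0
tool_pos: [0.6351, 0.1999, 0.1548]
eef_rot: [0.084, 0.996, -0.001, 0.004]
force: [-8.2, -8.3, 27.6]
grip_width: 0.113
10.05 [0.63515338 0.199946   0.15484093] [ 8.31266221e-02  9.96532558e-01 -5.22369393e-04  3.54291836e-03] [-8.20250915 -8.10115521 27.99440857] [-1.63989434  1.78177198  0.05105613]
{np.float64(0.15): np.int64(0), np.float64(0.151): np.int64(0), np.float64(0.152): np.int64(0), np.float64(0.153): np.int64(0), np.float64(0.154): np.int64(0), np.float64(0.155): np.int64(0), np.float64(0.156): np.int64(0), np.float64(0.157): np.int64(1), np.float64(0.158): np.int64(1), np.float64(0.159): np.int64(36), np.float64(0.16): np.int64(61), np.float64(0.161): np.int64(16), np.float64(0.162): np.int64(20), np.float64(0.163): np.int64(29), np.float64(0.164): np.int64(41), np.float64(0.165): np.int64(32), np.float64(0.166): np.int64(69), np.float64(0.167): np.int64(292), np.float64(0.168): np.int64(703), np.float64(0.169): np.int64(169), np.float64(0.17): np.int64(0), np.float64(0.171): np.int64(1), np.float64(0.172): np.int64(1), np.float64(0.173): np.int64(2), np.float64(0.174): np.int64(1), np.float64(0.175): np.int64(0), np.float64(0.176): np.int64(0), np.float64(0.177): np.int64(0), np.float64(0.178): np.int64(0)}
face 0.12463235257975198 2368
```

The hump top is 43.8 mm above the face, against 44 mm nominal, so the key is fully home. I'll relieve the side load and then turn clockwise (+rz), in stages.

```bash
python3 -m creep '1 -1 0 0 0 0 0;1 -0.7 0 0 0 0 0;0 0 0 0 0 0.06 0;0 0 0 0 0 0.1 0;0 0 0 0 0 0.1 0;0 0 0 0 0 0.1 0;0 0 0 0 0 0.1 0;0 0 0 0 0 0 0'
python3 - <<'E'
from h import *
o=env.observe(); print(o['tool_pos'],o['eef_rot'],o['force'],o['moment'],o['time_s'])
E
```

```text
time_s: 10.72
tool_pos: [0.6344, 0.1991, 0.1549]
eef_rot: [0.31, 0.951, 0.002, 0.005]
force: [-2.1, -5.6, 22.8]
grip_width: 0.111
[0.63439435 0.1991213  0.15489047] [0.30979628 0.95078576 0.0018514  0.00541002] [-2.14797345 -5.5726886  22.77967217] [-1.12976866  0.70454445  0.03117464] 10.7167
```

```bash
python3 -m creep '0 0 0.5 0 0 0.11 0;0 0 0.3 0 0 0.11 0;0 0 0 0 0 0.11 0;0 0 0 0 0 0.11 0;0 0 0 0 0 0.11 0;0 0 0 0 0 0.11 0;0 0 0 0 0 0 0'
python3 - <<'E'
from h import *
o=env.observe(); print(o['tool_pos'],o['eef_rot'],o['force'],o['moment'],o['time_s'])
E
```

```text
time_s: 11.3
tool_pos: [0.6337, 0.1988, 0.1549]
eef_rot: [0.601, 0.799, 0.002, 0.004]
force: [-7.2, -6.7, 28.8]
grip_width: 0.113
[0.63373104 0.1988184  0.15489008] [0.60119142 0.79909173 0.0024339  0.00392027] [-7.17649336 -6.69793083 28.80473628] [-1.40862996  1.63453009  0.05181762] 11.3
```

```bash
python3 -m creep '0 0 0 0 0 0.11 0;0 0 0 0 0 0.11 0;0 0 0 0 0 0.11 0;0 0 0 0 0 0.11 0;0 0 0 0 0 0.11 0;0 0 0 0 0 0.1 0;0 0 0 0 0 0 0;0 0 0 0 0 0 0'
python3 b.py w8; python3 - <<'E'
from h import *
snap('scene','s8'); snap('top','t8')
c=lambda f,a,b,w,h,W:cv2.resize(cv2.imread(f'pics/{f}.png')[b:b+h,a:a+w],(W,400),interpolation=cv2.INTER_CUBIC)
cv2.imwrite('pics/c8.png',np.clip(np.hstack([c('w8',220,180,200,200,400),c('s8',310,260,80,80,400)])*1.6,0,255).astype(np.uint8))
E
```

```text
time_s: 11.97
tool_pos: [0.6329, 0.1993, 0.1548]
eef_rot: [0.824, 0.567, 0.003, 0.002]
force: [-10.8, -6.3, 30.6]
grip_width: 0.111
12.0167 [0.63286864 0.19936239 0.15484627] [0.82384613 0.56680344 0.00283083 0.00184241] [-10.61201988  -7.10401095  30.46519188] [-1.09321768  2.32477802  0.08431213]
{np.float64(0.15): np.int64(0), np.float64(0.151): np.int64(0), np.float64(0.152): np.int64(0), np.float64(0.153): np.int64(0), np.float64(0.154): np.int64(0), np.float64(0.155): np.int64(0), np.float64(0.156): np.int64(0), np.float64(0.157): np.int64(0), np.float64(0.158): np.int64(1), np.float64(0.159): np.int64(28), np.float64(0.16): np.int64(64), np.float64(0.161): np.int64(17), np.float64(0.162): np.int64(17), np.float64(0.163): np.int64(10), np.float64(0.164): np.int64(22), np.float64(0.165): np.int64(30), np.float64(0.166): np.int64(60), np.float64(0.167): np.int64(308), np.float64(0.168): np.int64(744), np.float64(0.169): np.int64(157), np.float64(0.17): np.int64(0), np.float64(0.171): np.int64(0), np.float64(0.172): np.int64(0), np.float64(0.173): np.int64(1), np.float64(0.174): np.int64(0), np.float64(0.175): np.int64(2), np.float64(0.176): np.int64(0), np.float64(0.177): np.int64(0), np.float64(0.178): np.int64(7)}
face 0.12464429762849723 1990
```

View pics/c8.png

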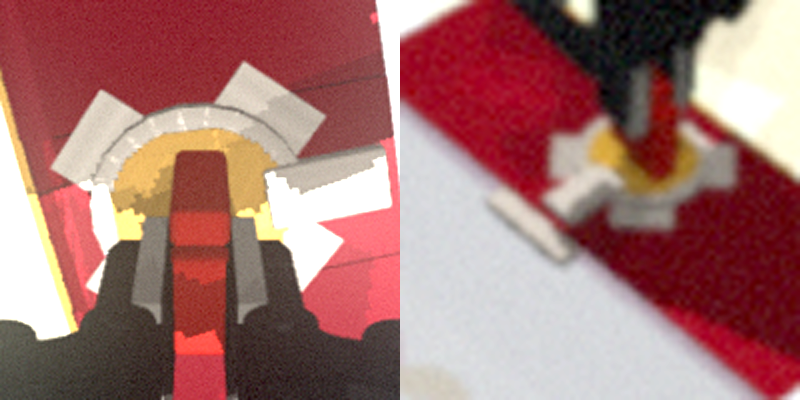

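The hand has turned 1.77 rad, the key is still home (43.7 mm), and the bolt has visibly come off the lid strike at (535,225) in the right half. The 0.2 rad of play makes that borderline, so I'll turn slightly farther, watching the moment for the stop.

```bash
python3 -m creep '0 0 0 0 0 0.03 0;0 0 0 0 0 0.03 0;0 0 0 0 0 0 0;0 0 0 0 0 0 0'
python3 - <<'E'
from h import *
o=env.observe(); print(o['tool_pos'],o['eef_rot'],o['force'],o['moment'],o['time_s'],o['grip_width'])
E
python3 -m creep '0 0 0 0 0 0.03 0;0 0 0 0 0 0 0;0 0 0 0 0 0 0;0 0 0 0 0 0 0'
python3 b.py w9
```

```text
time_s: 12.45
tool_pos: [0.6327, 0.1995, 0.1548]
eef_rot: [0.84, 0.542, 0.003, 0.002]
force: [-11.0, -6.8, 30.2]
grip_width: 0.115
[0.6327407  0.19952521 0.15484957] [0.84031192 0.54209346 0.00280347 0.00164199] [-10.96931225  -6.75581105  30.24897575] [-0.98492331  2.36135444  0.22658456] 12.45 0.11462246693241811
time_s: 12.78
tool_pos: [0.6327, 0.1995, 0.1548]
eef_rot: [0.848, 0.53, 0.003, 0.002]
force: [-10.9, -5.4, 31.2]
grip_width: 0.113
12.8333 [0.632749   0.19955037 0.15483833] [0.84819031 0.5296815  0.00284676 0.00161616] [-10.27365017  -4.83733363  30.99101597] [-0.89021476  2.37010027  0.33091611]
{np.float64(0.15): np.int64(0), np.float64(0.151): np.int64(0), np.float64(0.152): np.int64(0), np.float64(0.153): np.int64(0), np.float64(0.154): np.int64(0), np.float64(0.155): np.int64(0), np.float64(0.156): np.int64(0), np.float64(0.157): np.int64(0), np.float64(0.158): np.int64(4), np.float64(0.159): np.int64(32), np.float64(0.16): np.int64(69), np.float64(0.161): np.int64(13), np.float64(0.162): np.int64(9), np.float64(0.163): np.int64(22), np.float64(0.164): np.int64(20), np.float64(0.165): np.int64(24), np.float64(0.166): np.int64(58), np.float64(0.167): np.int64(318), np.float64(0.168): np.int64(747), np.float64(0.169): np.int64(149), np.float64(0.17): np.int64(1), np.float64(0.171): np.int64(0), np.float64(0.172): np.int64(0), np.float64(0.173): np.int64(0), np.float64(0.174): np.int64(0), np.float64(0.175): np.int64(0), np.float64(0.176): np.int64(0), np.float64(0.177): np.int64(0), np.float64(0.178): np.int64(3)}
face 0.12464311092339442 1983
```

The moment climbed from 0.08 to 0.23 to 0.33 N m over the last 0.09 rad, so the cylinder is against its stop (past 1.57). The key is still home with about 31 N of push. Handing in.

```bash
python3 -c "
from cell import env
print(env.sign_off())"
```

```text
the job is handed in; nothing more can be done
None
```

I took the red key from the stand, pushed it fully into the lock, then turned it clockwise until the lock reached its stop. I handed in at about 12.8 s, still gripping and holding it turned; `sign_off` gives no verdict.

- **Fully in:** the top of the key stands 43.7 mm above the brass face, against 44 mm nominal, both before and after the turn. I was pressing it down with about 31 N.
- **Turned:** the hand went about 1.86 rad. The moment rose sharply from 0.08 to 0.33 N m over the last 0.09 rad, which puts the cylinder at its 1.65 stop. The lock angle is inferred from that, as it cannot be read directly.
- **Bolt:** the picture at 1.77 rad shows it drawn back from the lid.
- **Side load:** about 11 N sideways remained on the tool at the end.
- **Blue decoy key:** it toppled onto the edge of the stand early in the run. The arm was well above it at the time, and I gripped the red key high to stay clear of it.
- **Things to leave alone:** I did not re-measure the white key, gift box, jar or reel at the end. The arm did not go near them, apart from the white key in the stand's other slot.

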